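Slide the label holder behind the shelf lip and hold it home

ROBOT

A 6-joint arm with a two-finger parallel gripper is mounted at the origin on a cart in front of the work surface, level with it; the furniture and walls round the work are solid. World frame = base frame: x ahead of the robot, y to its left, z up, the work surface at z = 0. Lengths are in m, angles in rad, forces in N, time in s.
With the tool pointing down it reaches from about 0.275 to 1 m from the base axis. Payload 8.4 kg.
Tool frame: the origin (TCP) lies midway between the tips of the shut fingers; the grasp point (between the pads) lies 19 mm behind it; z points along the fingers, y is the line along which they close (so a half turn about z gives the same grasp; the last joint's range is limited). The gripper opens to 85 mm and grips with 20 to 120 N. Pads are 22 mm wide; open, the fingers measure 114 mm over their backs; the gripper's body (76 mm by 85 mm) begins 54 mm behind the grasp point. The pads swing forward as they close: fully open they stand 13 mm farther back than shut.
Start: joints at [-1.117, 0.353, 1.633, -0, 1.155, -0.002], TCP at [0.275, -0.561, 0.231] pointing down, gripper open.
Joint ranges: [-2.63, 2.63], [-0.92, 2.1], [0.06, 2.66], [-1.3, 4.44], [0, 2.69], [-3.02, 3.02]. Speed limits (rad/s): [2.22, 2.22, 2.79, 3.14, 3.14, 3.14].

INTERFACE

Orientations are given as a unit quaternion [w, x, y, z].
In Python, from plant import arm gives the robot as it stands. Calls block until the motion is done:
- arm.movep(position, orientation): joint-space move of the TCP to a pose.
- arm.servo_line(position, rot=None, rate=0.15): straight line of the TCP; rot=None keeps the orientation; rate is the mean speed in m/s.
- arm.goto_joints(angles): joint-space move.
- arm.let_go() and arm.close(): open the fingers fully, or close them until they stop; the grip force is fixed at half the most.
- arm.pause(seconds).
- arm.solve_ik(position, orientation): joint angles nearest the present ones, or None.
- arm.get_obs(): the state.
- arm.camera(name): name is "scene" or "top" or "wrist"; returns a dict with "frame" (480x640x3 uint8, red, green, blue), "fx", "fy", "cx", "cy" (pixels), "rvec" (rotation vector, rad) and "tvec" (3), from world to camera coordinates, as OpenCV has them; the wrist camera has in their place "tool_from_camera" (4x4, takes a point from camera to tool coordinates, whose origin is the TCP and whose axes are the flange's). Camera axes: x right, y down, z forward; pixel columns grow to the right and rows downward; lengths in m; the calibration is good to about 2 mm. The wrist camera is an equidistant fisheye: a pixel r from the principal point sees the ray r / f radians off the axis. A picture is of the moment at which its call begins: read the wrist's pose just before it. There is no depth.
A pose or a line that the arm cannot do raises arm.MotionError and nothing moves.
- arm.hand_in(): hands the job in; it is judged then, once.
The state is a dict: "t": time; "q": joint angles; "joint_velocities": joint speeds; "joint_efforts": joint torques, N m; "ee_pos": TCP position; "orientation": TCP orientation; "ft_force": force on the tool from outside, world axes, zero at the start; "wrist_torque": the same for the moment, N m; "opening": opening from 0.0 (shut) to 1.0 (fully open); "finger_force": force on a finger pad.
Only numpy, scipy, OpenCV 4.12 (cv2) and the standard library are available. Lean on these libraries where they do the work, as an engineer would, in place of code of your own. Each camera call takes 0.05 s, during which the arm holds its last target. There are 200 camera calls.

TASK

Fit the label holder to the rail on the front edge of the low white shelf: set its foot down in the open right-hand part of the rail, then slide it to the left behind the lips, by feel, until it has pushed the spring plunger fully in and meets the end block. Finish while still gripping the holder and holding it pressed home against the spring: do not let go. Leave the timer and the petri dishes where they are.

Things in the scene. Friction and masses are not known exactly. Their poses are not given: they have to be found in the camera images.
- label_holder: Loose grey label holder, upright on the bench, some 80 g. Origin: centre of the foot's underside; z up, y along its length, x through its thickness. Foot 22 (x) x 60 (y) x 6 mm high; neck 5 mm thick, z 6 to 18 mm; above it the label pane, 9 mm thick (x), 56 mm long (y), z 18 to 62 mm, blank paper on both faces. Grip the pane across its 9 mm. Both faces alike: fits either way round.
- shelf: Fixed low white shelf, 155 x 240 mm, turned up to 0.3 rad; aluminium label rail on its front edge. Origin: at bench level below the rail's middle; y along the rail to the left, x away from the robot, z up. Board top z = 52 mm, upstand to 72 mm at its back. Rail: floor z = 40 mm, channel 25 mm wide, y -115 to +96 mm, where a black end block closes it.
- rail_entry (a point): Point on the rail's floor, middle of the channel, at shelf y = -55 mm: set the foot's centre down here. Axes as the shelf's. The channel is open above from y = -115 to -5 mm, its mouth flared to 37 mm wide, rim at z = 53 mm.
- rail_home (a point): Point on the rail's floor at shelf y = +66 mm: the holder's origin is here when fully home. Axes as the shelf's. From y = 0 on, two lips overhang the channel from front and back: underside z = 49 mm (turned up at y = 0 to 11 mm), top z = 55 mm at most, 9 mm gap between them for the holder's neck.
- plunger (a joint): Steel spring plunger, 7 mm thick, that sticks out of the end block towards the right at mid-height of the foot; 0 = fully out (8 mm proud), 0.008 m = fully in, flush with the block. Its spring pushes back with 4 N at first and 8 N when fully in, so it pushes the holder back as soon as the holder is let go.
- timer_b: Bystander: small white timer, 62 x 62 x 14 mm, flat on the bench. Origin: centre of its underside.
- dish_a: Bystander: petri dish, 57 mm across, 14 mm high, on the bench. Origin: centre of its underside.
- dish_b: Bystander: petri dish like the first, on the left of the shelf's board.
- dish_c: Bystander: petri dish like the first, on the right of the shelf's board.
Things that resemble listed ones, but are neither listed nor needed, are in the scene too. What is shaped like the label_holder but red or yellow is not meant.

How it is judged:
On the way, in this order (a step that is already met when the one before it is completed fails the run):
1. the label holder is picked up clear of the bench (height (world z) of label_holder above 0.015 m and contact force between the fingers and label_holder above 1 N), for 0.1 s.
2. its foot is down in the rail, not yet at the plunger (x of label_holder in the frame of shelf between -0.003 and 0.003 m and z of label_holder in the frame of shelf between 0.037 and 0.0435 m and angle between the y axis of label_holder and the y axis of shelf, either way round below 0.08 rad and angle between label_holder's own z axis and vertical below 0.1 rad and y of label_holder in the frame of shelf between -0.09 and 0.05 m and value of joint plunger below 0.002 m), for 0.1 s.
3. it is behind the lips and pressed home against the plunger (x of label_holder in the frame of shelf between -0.003 and 0.003 m and z of label_holder in the frame of shelf between 0.037 and 0.0435 m and angle between the y axis of label_holder and the y axis of shelf, either way round below 0.08 rad and angle between label_holder's own z axis and vertical below 0.1 rad and y of label_holder in the frame of shelf between 0.0635 and 0.069 m and value of joint plunger above 0.006 m and contact force between label_holder and plunger above 3 N and contact force between the fingers and label_holder above 2 N), for 0.3 s.
At the end, for the whole second after the job is handed in: Gripper holds the label holder (over 2 N), at rest, upright (0.1 rad), foot on the rail floor (3.5 mm), on its middle line (3 mm, 0.08 rad), within 2.5 mm of the end block, plunger pressed at least 6 of 8 mm (over 3 N); timer and dishes within 30 mm of where they stood (all of step 3 and linear speed of label_holder below 0.01 m/s and distance of each of timer_b, dish_a, dish_b, dish_c from where it was at the start of the episode below 0.03 m); the arm keeps its last pose, push and grip.
It fails at once if the timer or a petri dish is moved by more than 30 mm (distance of any of timer_b, dish_a, dish_b, dish_c from where it was at the start of the episode above 0.03 m).
It also fails if it takes over 46 s, if anything falls off the work surface, if the arm or the gripper's body presses on something with over 40 N, if the wrist force passes 120 N, or if a joint passes its speed limit or range.

## Working session

There is one attempt and no reset: what is moved stays moved. The work goes in short steps, each a Python script; the robot and the scene stay as the last script left them, time stands still between calls to the robot, and variables do not carry over. Pictures are saved under pics/ and viewed, at most 10 in all, crops included, and the job is handed in when it is done.

```bash
mkdir -p pics; ls
python3 - <<'E'
from plant import arm
import cv2
for n in("top","scene"):
    c=arm.camera(n); cv2.imwrite(f"pics/{n}0.png",c["frame"][:,:,::-1])
    print(n,c["fx"],c["fy"],c["cx"],c["cy"],c["rvec"],c["tvec"])
c=arm.camera("wrist");print({k:v for k,v in c.items() if k!="frame"})
print(arm.get_obs())
E
```

```text
pics
top 434.34018949106576 434.34018949106576 324.9186395319183 234.9117243334496 [ 2.11217339 -2.12777014  0.20554086] [0.10265078 0.57807892 0.78659745]
scene 490.3765088888591 490.3765088888591 321.5790511362308 228.17019222396948 [ 2.09315932 -0.479133    0.27962712] [-0.45700424  0.23437225  0.59142977]
{'fx': 371.64829954431775, 'fy': 371.64829954431775, 'cx': 321.003931730089, 'cy': 241.9036675009096, 'tool_from_camera': array([[-1.34852239e-03, -9.55327741e-01, -2.95545409e-01,
         7.55908646e-02],
       [ 9.99997583e-01, -7.75083405e-04, -2.05741804e-03,
         2.78433411e-04],
       [ 1.73643619e-03, -2.95547469e-01,  9.55326477e-01,
        -1.41984955e-01],
       [ 0.00000000e+00,  0.00000000e+00,  0.00000000e+00,
         1.00000000e+00]])}
{'t': 0.15, 'q': array([-1.11740805e+00,  3.53548224e-01,  1.63394610e+00, -3.57645099e-06,
        1.15521766e+00, -2.40651994e-03]), 'joint_velocities': array([-0.00038314, -0.00080828, -0.00412262,  0.00062595,  0.00036711,
       -0.00122155]), 'joint_efforts': array([-9.62006416e-04, -6.05635571e+01, -3.42338741e+01, -1.01563619e-04,
        6.08691058e-03, -9.74992417e-06]), 'ee_pos': array([ 0.27494606, -0.56086992,  0.23070455]), 'orientation': array([-5.45129650e-04,  9.74143272e-01,  2.25930459e-01, -1.26726487e-04]), 'ft_force': array([-0.03296631, -0.29262339, -0.14485404]), 'wrist_torque': array([ 0.02665054,  0.02795797, -0.0276404 ]), 'finger_force': 0.0, 'opening': 1.0012628324223563}
```

View pics/top0.png

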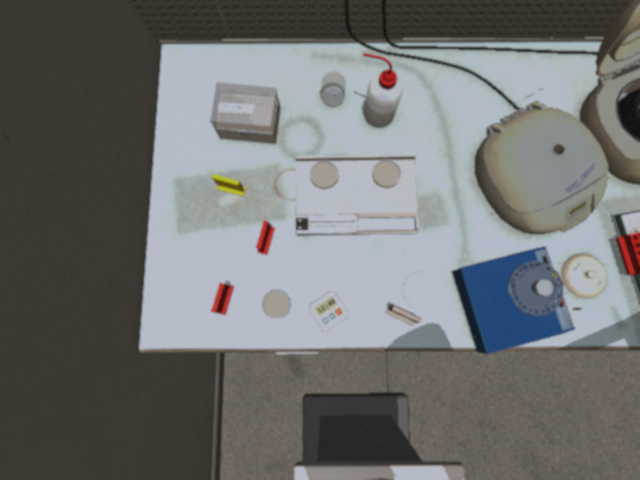

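View pics/scene0.png

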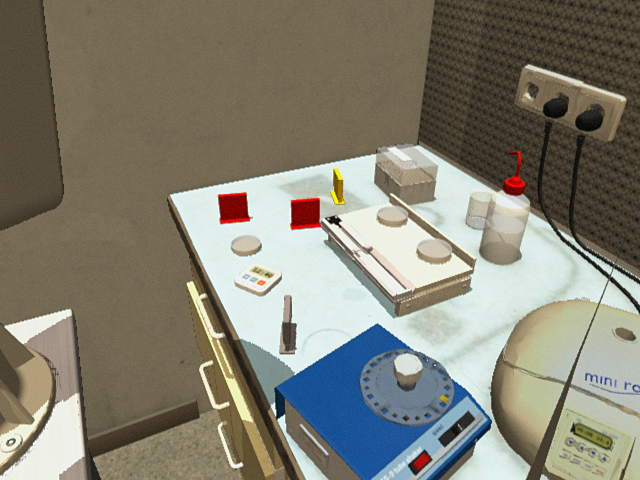

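Top view: grey holder at about (403,313) slanting; rail runs from (296,227) (end block, black) to (417,227); the timer is at (328,310). Scene view: holder at (288,325), between timer and blue centrifuge.

```bash
cat > h.py <<'E'
from plant import arm
import cv2, numpy as np
from scipy.spatial.transform import Rotation as R
def fixed(c,uv,z):
    M=R.from_rotvec(c["rvec"]).as_matrix(); o=-M.T@c["tvec"]
    uv=np.atleast_2d(uv).astype(float)
    d=np.c_[(uv[:,0]-c["cx"])/c["fx"],(uv[:,1]-c["cy"])/c["fy"],np.ones(len(uv))]@M
    return o+d*((z-o[2])/d[:,2])[:,None]
def tool(ob):
    T=np.eye(4); T[:3,:3]=R.from_quat(np.roll(ob["orientation"],-1)).as_matrix(); T[:3,3]=ob["ee_pos"]; return T
def wrist(c,T,uv,z):
    W=T@c["tool_from_camera"]; uv=np.atleast_2d(uv).astype(float)
    a=(uv-[c["cx"],c["cy"]])/c["fx"]; r=np.linalg.norm(a,axis=1)+1e-12
    d=np.c_[a*(np.sin(r)/r)[:,None],np.cos(r)]@W[:3,:3].T; o=W[:3,3]
    return o+d*((z-o[2])/d[:,2])[:,None]
def down(yaw): return np.array([0,np.cos(yaw/2),np.sin(yaw/2),0])  # tool x at yaw, y at yaw-90deg
def shot(name):
    T=tool(arm.get_obs()); c=arm.camera("wrist"); cv2.imwrite(f"pics/{name}.png",c["frame"][:,:,::-1])
    np.savez(f"pics/{name}.npz",T=T,**c); return c,T
E
python3 - <<'E'
from h import *
c=arm.camera("top"); np.set_printoptions(precision=3,suppress=True)
print("holder",fixed(c,[[388,306],[418,321]],.04))
print("rail",fixed(c,[[296,227],[417,226]],.05))
print("others",fixed(c,[[328,310],[276,303],[490,270],[470,350]],.014))
p=fixed(c,[[403,313]],.04)[0]
# camera offset: put the camera's optical axis on target
Tc=c
for yaw in (0,np.pi/2,-np.pi/2,-0.5): print(yaw,arm.solve_ik([p[0],p[1],.25],down(yaw)))
E
```

```text
holder [[ 0.442 -0.021  0.04 ]
 [ 0.414 -0.078  0.04 ]]
rail [[ 0.596  0.155  0.05 ]
 [ 0.596 -0.082  0.05 ]]
others [[ 0.436  0.093  0.014]
 [ 0.451  0.196  0.014]
 [ 0.513 -0.232  0.014]
 [ 0.358 -0.181  0.014]]
0 [-0.119  0.023  2.002 -0.     1.117  1.452]
1.5707963267948966 [-0.119  0.023  2.002 -0.     1.117 -0.119]
-1.5707963267948966 None
-0.5 [-0.119  0.023  2.002 -0.     1.117  1.952]
```

Run:
```python
from h import *
arm.movep([.596,.035,.22],down(np.pi/2)); arm.pause(.3); shot("rail")
arm.movep([.428,-.05,.17],down(1.117)); arm.pause(.3); shot("hold")
print(arm.get_obs()["t"])
```

```text
4.1083
```

View pics/rail.png

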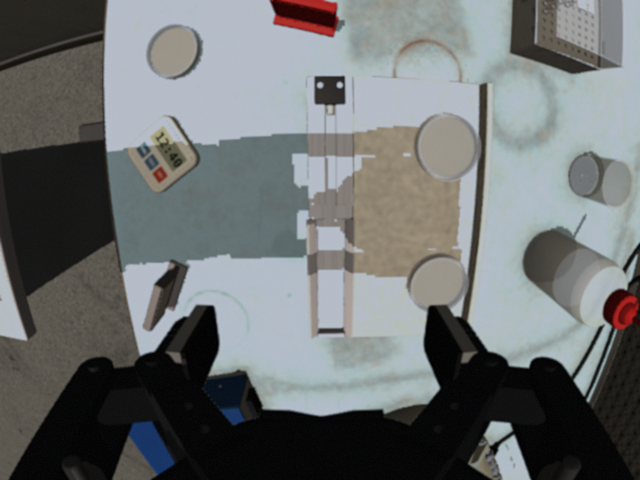

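View pics/hold.png

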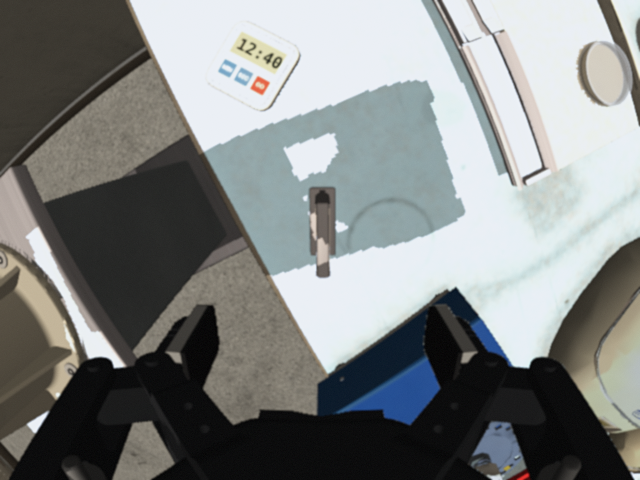

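Rail view: end block at (330,90), plunger tip just below it (331,108), lips begin near row 222, right end of rail at (331,333). Holder view: foot (309–336, 187–250), pane top about x=322, rows 190–276. An enlarged crop will sharpen both.

Run:
```python
import cv2,numpy as np
a=cv2.imread("pics/rail.png")[60:350,290:370]; b=cv2.imread("pics/hold.png")[175:290,285:360]
A=cv2.resize(a[:145],None,fx=4,fy=4,interpolation=cv2.INTER_NEAREST);A2=cv2.resize(a[145:],None,fx=4,fy=4,interpolation=cv2.INTER_NEAREST)
B=np.zeros((580,160*1,3),np.uint8); b2=cv2.resize(b,None,fx=2,fy=2,interpolation=cv2.INTER_NEAREST); B[:230,:150]=b2
cv2.imwrite("pics/crop.png",np.hstack([A[:, :320],A2,B]))
```

```text
(no output)
```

View pics/crop.png

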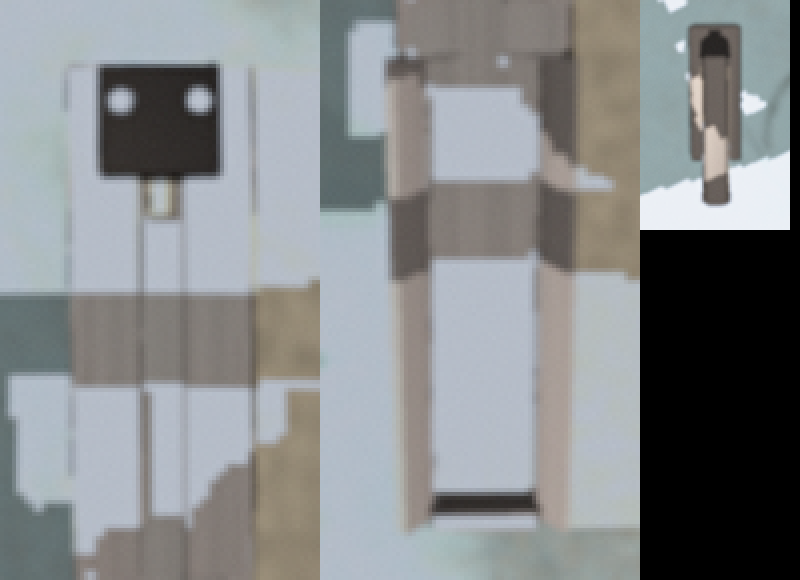

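Run:
```python
from h import *
np.set_printoptions(precision=4,suppress=True)
c=np.load("pics/rail.npz");T=c["T"]
f=lambda uv,z:wrist(c,T,uv,z)
print("gap",f([[330.9,135],[331.1,180]],.055)); print("plunger",f([[330,110]],.043)); 
print("blockface",f([[329.9,104.25]],.055),f([[329.9,76.3]],.055))
print("floor",f([[331.3,230],[331.3,242],[331,325]],.04)); print("end",f([[331,330]],.04),f([[331,336]],.04))
print("mouth rim L,R",f([[307.5,245],[353.5,245],[311,330],[352,330]],.053))
print("lipstart",f([[331,219]],.055))
c=np.load("pics/hold.npz");T=c["T"];f=lambda uv,z:wrist(c,T,uv,z)
print("pane top",f([[322.5,202.5],[323.2,277.5]],.062)); print("foot",f([[309.5,187.5],[335,187.5],[310,254.5],[335,254.5]],.006))
```

```text
gap [[0.6041 0.1066 0.055 ]
 [0.6044 0.0691 0.055 ]]
plunger [[0.6037 0.1279 0.043 ]]
blockface [[0.6033 0.132  0.055 ]] [[0.6034 0.1554 0.055 ]]
floor [[ 0.6051  0.022   0.04  ]
 [ 0.6052  0.0107  0.04  ]
 [ 0.6056 -0.0754  0.04  ]]
end [[ 0.6057 -0.0812  0.04  ]] [[ 0.6058 -0.0883  0.04  ]]
mouth rim L,R [[ 0.5841  0.012   0.053 ]
 [ 0.6243  0.0119  0.053 ]
 [ 0.5861 -0.0735  0.053 ]
 [ 0.6255 -0.0738  0.053 ]]
lipstart [[0.6044 0.0358 0.055 ]]
pane top [[ 0.4414 -0.0263  0.062 ]
 [ 0.4176 -0.0762  0.062 ]]
foot [[ 0.4326 -0.02    0.006 ]
 [ 0.4517 -0.0293  0.006 ]
 [ 0.4068 -0.0728  0.006 ]
 [ 0.4264 -0.0823  0.006 ]]
```

Run:
```python
from h import *
np.set_printoptions(precision=4,suppress=True)
q=down(1.1257); p=[.4295,-.0512]
arm.movep([*p,.09],q); arm.servo_line([*p,.021],rate=.12); arm.close()
o=arm.get_obs(); print(o["opening"],o["finger_force"],o["ee_pos"],o["t"])
arm.servo_line([*p,.13],rate=.15)
arm.movep([.605,-.019,.13],down(np.pi/2+.0085)); arm.pause(.3)
o=arm.get_obs(); print(o["opening"],o["finger_force"],o["ee_pos"],o["ft_force"],o["t"])
shot("over")
```

```text
0.09702014306434845 58.71874988079071 [ 0.4296 -0.0512  0.0212] 5.9333
0.09712740618979174 58.32520544528961 [ 0.6044 -0.0193  0.1303] [-0.1116  0.2463 -1.3096] 7.85
```

View pics/over.png

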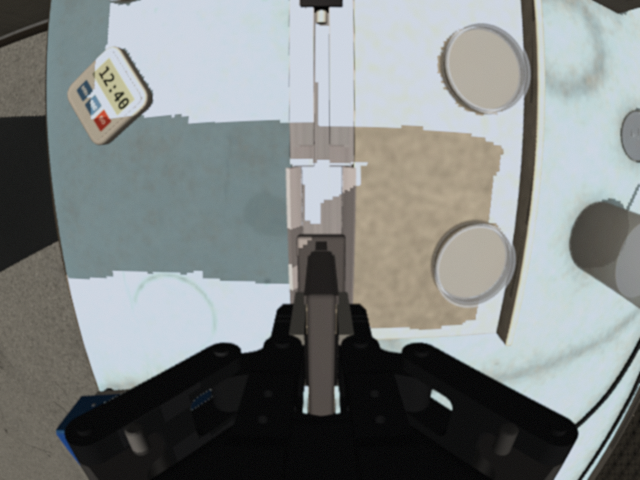

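Holder is upright in the grip, foot centre at (322,240) in line with the rail gap (322,130) and plunger (321,15). Lowering by feel.

Run:
```python
from h import *
np.set_printoptions(precision=4,suppress=True)
arm.servo_line([.6049,-.019,.068],rate=.1); arm.pause(.2)
o=arm.get_obs(); print(o["ee_pos"],o["ft_force"],o["wrist_torque"])
f0=o["ft_force"][2]; z=.068
while z>.0575:
    z-=.0007; arm.servo_line([.6049,-.019,z],rate=.03); o=arm.get_obs()
    if o["ft_force"][2]-f0>4: break
arm.pause(.2);o=arm.get_obs(); print(z,o["ee_pos"],o["ft_force"],o["wrist_torque"],o["finger_force"],o["t"])
```

```text
[ 0.6054 -0.019   0.0687] [-0.3079 -0.8235 -0.7841] [-0.0157 -0.0152 -0.0102]
0.060299999999999965 [ 0.6051 -0.019   0.0612] [-2.1905 -0.1752  9.9839] [ 0.0646  0.5815 -0.0432] 59.98505651950836 11.8167
```

Run:
```python
from h import *
np.set_printoptions(precision=4,suppress=True)
x,y,z=.6049,-.019,.0608; psi=.0085
arm.servo_line([x,y,z],rate=.02); arm.pause(.2)
o=arm.get_obs();print(o["ee_pos"],o["ft_force"])
while y<.088:
    y+=.005; x-=.005*psi
    arm.servo_line([x,y,z],rate=.05); o=arm.get_obs(); F=o["ft_force"]
    print(np.r_[x,y,z],o["ee_pos"],F,round(o["wrist_torque"][2],2))
    if F[1]<-10 or abs(F[0])>15: print("stop"); break
    if abs(F[0])>1.5: x+=np.clip(F[0]*1e-4,-.0005,.0005)
    if F[2]>6: z+=.0002
    elif F[2]<1.: z-=.0002
print(o["t"])
```

```text
[ 0.6051 -0.019   0.0612] [-2.0573 -0.3776  6.2469]
[ 0.6049 -0.014   0.0608] [ 0.6054 -0.0138  0.0612] [-0.2893 -0.2545  5.0738] -0.08
[ 0.6048 -0.009   0.0608] [ 0.6054 -0.0088  0.0612] [0.1202 0.7921 5.7501] -0.05
[ 0.6048 -0.004   0.0608] [ 0.6055 -0.0037  0.0612] [0.0347 0.371  5.4126] -0.05
[0.6047 0.001  0.0608] [0.6054 0.0012 0.0612] [0.0688 1.5963 5.2751] 0.01
[0.6047 0.006  0.0608] [0.6054 0.0063 0.0612] [-0.002   0.3394  5.232 ] -0.05
[0.6046 0.011  0.0608] [0.6053 0.0112 0.0612] [-0.0062  0.7083  4.8645] 0.01
[0.6046 0.016  0.0608] [0.6053 0.0162 0.0612] [-0.8392  1.1618  5.9794] 0.0
[0.6046 0.021  0.0608] [0.6052 0.0213 0.0612] [-0.2872  0.3702  4.8353] -0.05
[0.6045 0.026  0.0608] [0.6051 0.0262 0.0612] [-0.3709  0.9303  5.0767] -0.03
[0.6045 0.031  0.0608] [0.6051 0.0313 0.0612] [0.3392 0.0095 5.155 ] 0.02
[0.6044 0.036  0.0608] [0.6051 0.0363 0.0612] [-0.2542  0.2895  4.8015] -0.09
[0.6044 0.041  0.0608] [0.6051 0.0413 0.0612] [0.6031 0.9591 4.6899] -0.03
[0.6043 0.046  0.0608] [0.605  0.0463 0.0612] [-0.1691 -0.155   4.7807] -0.02
[0.6043 0.051  0.0608] [0.605  0.0513 0.0612] [-0.1285  0.5802  4.9734] -0.06
[0.6043 0.056  0.0608] [0.6049 0.0563 0.0612] [-0.9946  0.5943  5.4546] -0.05
[0.6042 0.061  0.0608] [0.6049 0.0613 0.0612] [-0.3077 -0.348   5.8478] -0.03
[0.6042 0.066  0.0608] [0.6048 0.0663 0.0612] [0.1613 0.3867 5.3021] -0.06
[0.6041 0.071  0.0608] [0.6048 0.0713 0.0612] [-0.4489  0.8301  4.2534] -0.04
[0.6041 0.076  0.0608] [0.6047 0.0763 0.0612] [-0.0001  1.4071  5.1413] 0.01
[0.6041 0.081  0.0608] [0.6046 0.0813 0.0612] [-0.5552  0.9855  5.5104] 0.01
[0.604  0.086  0.0608] [0.6046 0.0863 0.0612] [0.168  0.9667 4.5695] 0.02
[0.604  0.091  0.0608] [0.6046 0.0913 0.0612] [-0.4718  1.3623  4.526 ] 0.0
17.7667
```

Run:
```python
from h import *
np.set_printoptions(precision=4,suppress=True)
x,y,z=.6040,.091,.0608
while y<.112:
    y+=.001; x-=.001*.0085
    arm.servo_line([x,y,z],rate=.02); o=arm.get_obs(); F=o["ft_force"]
    print(round(y,4),o["ee_pos"],F,o["wrist_torque"])
    if F[1]<-18 or abs(F[0])>15: print("stop"); break
arm.pause(.5); o=arm.get_obs(); print(o["ee_pos"],o["ft_force"],o["finger_force"],o["opening"],o["t"])
shot("home")
```

```text
0.092 [0.6046 0.0919 0.0612] [-0.5759 -1.2985  4.9867] [-0.2205  0.0592  0.0203]
0.093 [0.6046 0.0927 0.0612] [-0.2157 -3.0887  5.5007] [-0.4188 -0.0138  0.007 ]
0.094 [0.6046 0.0937 0.0612] [-0.1314 -2.8505  5.8363] [-0.4904  0.0139  0.0171]
0.095 [0.6046 0.0947 0.0612] [ 0.277  -2.3866  5.9516] [-0.4238 -0.0114 -0.055 ]
0.096 [0.6046 0.0953 0.0612] [-0.1549 -5.1682  6.3723] [-0.7876  0.0363  0.0058]
0.097 [0.6046 0.096  0.0612] [ 0.4751 -7.0847  6.3758] [-1.1267  0.0015  0.0951]
0.098 [0.6045 0.0968 0.0613] [-0.4769 -7.2405  6.4283] [-1.1798  0.0141 -0.0035]
0.099 [0.6046 0.0977 0.0613] [ 0.0493 -7.6989  7.3167] [-1.3593 -0.008  -0.0229]
0.1 [0.6046 0.0986 0.0613] [ 0.3928 -8.7389  6.4993] [-1.4109 -0.0066 -0.0263]
0.101 [0.6045 0.0995 0.0613] [ 0.2656 -9.0568  6.8032] [-1.5458 -0.0102 -0.0284]
0.102 [0.6045 0.1004 0.0613] [-0.5827 -9.8506  7.3256] [-1.6158 -0.0614 -0.0051]
0.103 [0.6045 0.1013 0.0613] [ 1.5074 -9.8053  7.5687] [-1.7182 -0.039  -0.0116]
0.104 [0.6045 0.1023 0.0613] [  0.9603 -10.8584   7.548 ] [-1.8495  0.0112 -0.0549]
0.105 [0.6045 0.1032 0.0613] [ -0.6155 -11.306    8.0951] [-1.9224  0.0324 -0.0434]
0.106 [0.6045 0.1034 0.0614] [  0.4972 -16.1304   8.7601] [-2.7041 -0.0323 -0.0004]
0.107 [0.6045 0.1038 0.0615] [ -0.4685 -19.363   10.1426] [-3.2491  0.009  -0.0012]
stop
[0.6045 0.1038 0.0615] [  1.8166 -19.4366  10.0653] 60.07862627506256 0.09699657811966728 22.2667
```

View pics/home.png

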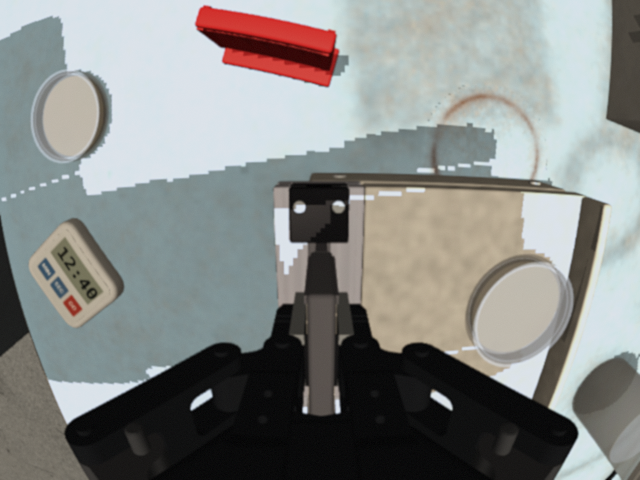

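The force curve shows the plunger met at about y=0.095. After 8 mm of travel it turns stiff at 0.1033, which is the end block. The picture shows the holder upright against the block (318,240), with the visible dish and timer in place.

```bash
python3 -c "
from plant import arm
o=arm.get_obs();print(o['ft_force'],o['t']);print(arm.hand_in())"
```

```text
[ -0.51754062 -18.69136075   9.91909759] 22.3167
the job is handed in; nothing more can be done
None
```

I fitted the label holder to the rail and slid it home: it sits against the end block with the plunger pressed in, still gripped at about 60 N and pushed at about 19 N, and I handed the job in at 22.3 s; no verdict came back.

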